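# Pack the last beaker and stack the empty tote over it

## Robot

A 7-joint arm with a two-finger parallel gripper is mounted at the origin on the work surface. World frame = base frame: x ahead of the robot, y to its left, z up, the work surface at z = 0. Lengths are in m, angles in rad, forces in N, time in s.
With the tool pointing down it reaches from about 0.4 to 0.875 m from the base axis. Payload 19.3 kg.
Tool frame: the origin (TCP) lies at the very end of the fingers, on their centre line; the grasp point (between the pads) lies 19 mm behind it; z points along the fingers, y is the line along which they close (so a half turn about z gives the same grasp; the last joint's range is limited). The gripper opens to 85 mm and grips with 20 to 120 N. Pads are 22 mm wide; open, the fingers measure 114 mm over their backs; the gripper's body (76 mm by 85 mm) begins 54 mm behind the grasp point. The pads swing forward as they close: fully open they stand 13 mm farther back than shut.
Start: joints at [-1.236, 0.521, -0.036, 1.599, 0.021, 1.021, -0.113], TCP at [0.246, 0.574, 0.231] pointing down, gripper open.
Joint ranges: [-2.91, 2.91], [-0.3, 2.13], [-1.5, 1.42], [0.17, 2.43], [-1.26, 4.41], [0.16, 1.93], [-2.52, 2.52]. Speed limits (rad/s): [1.89, 1.89, 2.39, 2.39, 3.01, 3.01, 3.01].

## Interface

Orientations are given as [roll, pitch, yaw] about the fixed x, y, z axes, in that order (R = Rz(yaw) Ry(pitch) Rx(roll)).
In Python, from workcell import bot gives the robot as it stands.
- The arm moves only by the tool carry_out, never from a script. Its argument "rows" is a list that holds one entry, the list of rows, each a list of 4 numbers: the shift along the tool's x, y, z in m, then the turn about the tool's z in degrees. In form: [[[x, y, z, twist], ...]]. A call has 1 to 12 rows; each row is the pose to reach, as a shift and turn from the pose commanded when the call began, along the tool's axes at that moment; what a row does not reach only later rows make up. A row lasts 1/12 s, in which the tool goes at most 41.7 mm and 7.16 degrees, less where a joint would pass 70% of its speed; a pose out of reach is approached as far as the arm can. A call with a gripper value outside its range is refused whole. "grip" is the finger opening in m, from 0 to 0.0854, set as the call begins (left out, the last holds). The fingers move at their own pace and stop on an object; "grip_force" is the grip in N (left out, the last holds). Time passes only in rows, so rows that repeat a pose let the fingers close. It gives the time, the measured TCP pose, the force, the opening and the grip force at its end, in the units of the state.
- bot.observe(): the state, without advancing time (a new reading comes with each control period).
- bot.grab_frame(name): name is "scene" or "top" or "wrist"; returns a dict with "pixels" (480x640x3 uint8, red, green, blue), "K" (3x3 intrinsics, pixels), "pose" (4x4, takes a point from camera to world coordinates). Camera axes: x right, y down, z forward; pixel columns grow to the right and rows downward; lengths in m; the calibration is good to about 2 mm. A picture is of the moment at which its call begins. There is no depth.
- bot.job_done(): hands the job in; it is judged then, once.
Trained networks look in a picture, given as the dict that the camera call returned (one of the last four; its "shot" number tells which), for a name from the list of things; names that differ only in an ending like _2 or _b are one class to them, and where a whole thing is asked for, a point or a joint stands for the part that bears it (a point fixed in the world has none). Each returns a list of dicts, best first, with "conf" (0 to 1); they miss things now and then, are a little off and sometimes report something else, mostly with a low value. They report only what shows in the picture. A call takes as long as a camera call.
- bot.look_for(picture, label): "position" ([column, row] in pixels, amid what is visible of it).
- bot.regions_of(picture, label): "region" (480x640 bool, what is visible of it) and "position" ([column, row] in pixels, amid what is visible of it).
- bot.spot_point(picture, label): "position" ([column, row] in pixels: a listed point, or the origin of a listed thing).
The state is a dict: "clock": time; "qpos": joint angles; "qd": joint speeds; "joint_efforts": joint torques, N m; "position": TCP position; "tool_rot": TCP orientation; "force": force on the tool from outside, world axes, zero at the start; "moment": the same for the moment, N m; "grip_width": finger opening in m; "finger_force": force on a finger pad.
Only numpy, scipy, OpenCV 4.12 (cv2) and the standard library are available. Lean on these libraries where they do the work, as an engineer would, in place of code of your own. Each camera call takes 0.05 s, during which the arm holds its last target. There are 200 camera calls.

## Task

Stand the loose beaker upright in the storage tote that already holds one, then lift the empty tote and stack it on top of that one, turned the right way round so that it rests level on the inside ledges instead of nesting down onto the beakers. Set both down gently, leave the loaded tote where it stands, and do not disturb the jug, the candlestick and the dish.

Things in the scene. Friction and masses are not known exactly. Their poses are not given: they have to be found in the camera images.
- lower_tote: the loaded tote, loose on the counter: white plastic stack-and-nest tote, 239 x 153 mm over the rim, 95 mm high, tapering to 204 x 118 mm at the foot; 0.3 kg empty. Origin under the middle of its foot, z up, x lengthwise towards the end with the pull lip. Walls and floor 2.5 mm thick; the rim is an upright band 9.5 mm thick and 26 mm high, outer faces 119.5 and 76.5 mm from the middle
- lower_tote_lip (a point): top of the loaded tote's pull lip: a flat tab 64 mm wide, 6 mm thick, that stands out 14 mm from the rim of one end only (126 mm from the tote's middle, at rim height). It and the places of the ribs show which way round a tote is
- lower_tote_ledge (a point): middle of one of six flat ledges, 83 mm above the foot, 12 mm below the rim: the tops of hollow ribs 20 mm wide inside the walls. Ribs: both long walls at x = +74 and -42 mm, both ends at y = +22 mm (tote's frame); inner faces 41 mm (long walls) and 84 mm (ends) from the middle at the floor, 8 mm farther out at the ledge. This one: long wall, x = -42, y = +56 mm
- lower_tote_seat (a point): middle of the loaded tote, 83 mm above its foot: where the stacked tote's origin belongs. Turned half round (lip over the lipless end) a tote stands on the six ledges, with 4 mm play; sloping stops behind them guide it from 7 mm off. With the lips the same way it nests: the ribs go up inside its ribs and it sinks onto the contents, or to 26 mm in an empty tote
- lower_tote_space (a point): the clear floor between the ribs of the loaded tote where the loose beaker can stand (x = +25, y = 0 mm, 2.5 mm above the foot). There the walls are 113 mm apart at the floor and 134 mm at the rim; fingers that close across the tote have room
- upper_tote: the empty tote, same kind, size and frame as the loaded one, about 0.2 kg, loose on the counter, origin under the middle of its foot, x towards its lip
- upper_tote_lip (a point): middle of the empty tote's pull lip, on top, as on the other tote
- upper_tote_rim_left (a point): top of the empty tote's rim band at the middle of its +y long side (y = +72 mm, 95 mm above the foot): it can be held here from above, one finger inside and one outside, pinching the 9.5 mm band; no rib within 30 mm
- upper_tote_rim_right (a point): the same at the middle of its -y long side (y = -72 mm)
- loose_beaker: loose blue stoneware beaker without handle, standing on the counter: open cup 72 mm high, 53 mm across at the foot and 56 mm at the rim, wall 4 mm, 0.16 kg. Origin under the middle of its foot, z up
- packed_beaker: the same kind of beaker, already standing in the loaded tote near its end without lip (about x = -62 mm, y = -12 mm in the tote's frame)
- jug: bystander: aqua enamel jug, 150 mm high, foot 100 mm across, loose on the counter beyond the totes; origin under its foot
- candlestick: bystander: brass candlestick with a white candle stub, 154 mm high in all, foot 72 mm across, loose on the counter beyond the totes; origin under its foot
- dish: bystander: small white bowl, 90 mm across and 35 mm high, loose on the counter beyond the beaker; origin under its foot

How it is judged:
By the outcome, as a careful person would: the job done as asked, in the order asked, and still so for the second after the job is handed in, with the robot touching nothing.
It also fails if it takes over 59 s, if anything falls off the work surface, if the arm or the gripper's body presses on something with over 40 N, if the wrist force passes 120 N, or if a joint passes its speed limit or range.

## Working session

There is one attempt and no reset: what is moved stays moved. The work goes in short steps, Python scripts to look and compute and a tool call to move; the robot and the scene stay as the last step left them, time stands still between calls to the robot, and variables do not carry over. Pictures are saved under pics/ and viewed, at most 10 in all, crops included, and the job is handed in when it is done.

Besides the shell and the picture viewer there is one more tool, called after "Emit:" as name(argument=value, ...), one argument or row to a line, values as JSON. carry_out: Moves the arm, as the interface text tells. Its arguments: {"type":"object","properties":{"rows":{"type":"array","items":{"type":"array","items":{"type":"array","items":{"type":"number"}}}},"grip":{"type":"number"},"grip_force":{"type":"number"}},"required":["rows"]}

```bash
ls; mkdir -p pics; python3 - <<'E'
from workcell import bot
import cv2,numpy as np
s=bot.observe(); print({k:np.round(v,3).tolist() for k,v in s.items()})
P={}
for n in ("scene","top"):
    f=bot.grab_frame(n); P[n]=f
    cv2.imwrite(f"pics/{n}0.png",f["pixels"][:,:,::-1]); print(n,np.round(f["K"],1).tolist(),np.round(f["pose"],3).tolist())
    for l in ["lower_tote","upper_tote","loose_beaker","packed_beaker","lower_tote_lip","upper_tote_lip","lower_tote_seat","lower_tote_space","upper_tote_rim_left","upper_tote_rim_right","lower_tote_ledge","jug","candlestick","dish"]:
        r=bot.spot_point(f,l); print(l,[(np.round(d["position"],1).tolist(),round(d["conf"],2)) for d in r[:3]])
E
```

```text
pics
{'clock': 0.0, 'qpos': [-1.236, 0.522, -0.036, 1.6, 0.021, 1.021, -0.113], 'qd': [-0.0, 0.001, -0.0, 0.0, -0.0, -0.001, -0.002], 'joint_efforts': [-0.001, -92.711, 1.979, -36.993, 0.018, 0.008, -0.0], 'position': [0.246, 0.574, 0.231], 'tool_rot': [-3.14, 0.0, 2.737], 'force': [0.325, -0.465, -0.332], 'moment': [0.03, -0.018, 0.007], 'finger_force': 0.0, 'grip_width': 0.086}
scene [[486.3, 0.0, 316.1], [0.0, 486.3, 241.5], [0.0, 0.0, 1.0]] [[-0.219, 0.598, -0.771, 1.506], [0.976, 0.138, -0.17, 0.204], [0.005, -0.79, -0.613, 0.797], [0.0, 0.0, 0.0, 1.0]]
lower_tote [([426.5, 250.6], 0.62)]
upper_tote [([223.2, 234.5], 0.84)]
loose_beaker [([329.5, 237.9], 0.57)]
packed_beaker [([409.5, 234.2], 0.8), ([218.8, 235.5], 0.54)]
lower_tote_lip [([462.4, 251.6], 0.94)]
upper_tote_lip [([215.8, 233.2], 0.56)]
lower_tote_seat [([431.9, 221.7], 0.98), ([461.8, 250.3], 0.2)]
lower_tote_space [([434.0, 257.6], 0.56)]
upper_tote_rim_left [([246.8, 207.5], 0.96)]
upper_tote_rim_right [([188.0, 206.4], 0.65)]
lower_tote_ledge [([443.3, 210.4], 0.86)]
jug [([362.1, 329.9], 0.83), ([435.2, 221.5]
[... 237 characters left out ...]
64, -0.986, 1.084], [0.0, 0.0, 0.0, 1.0]]
lower_tote [([196.8, 294.0], 0.82), ([159.9, 245.4], 0.56)]
upper_tote [([426.8, 273.8], 0.91), ([217.4, 315.8], 0.5)]
loose_beaker [([307.7, 299.3], 0.69)]
packed_beaker [([216.2, 315.4], 0.82)]
lower_tote_lip [([159.3, 245.6], 0.98)]
upper_tote_lip [([418.7, 217.7], 0.57)]
lower_tote_seat [([191.1, 291.8], 0.81)]
lower_tote_space [([195.4, 284.9], 0.9)]
upper_tote_rim_left [([410.5, 280.6], 0.82)]
upper_tote_rim_right [([468.4, 261.3], 0.72)]
lower_tote_ledge [([176.7, 324.5], 0.73), ([198.4, 293.0], 0.21)]
jug [([260.9, 171.3], 0.89), ([189.8, 291.9], 0.28)]
candlestick [([408.8, 184.5], 0.98)]
dish [([339.0, 198.6], 0.69), ([407.2, 188.2], 0.67)]
```

View pics/scene0.png

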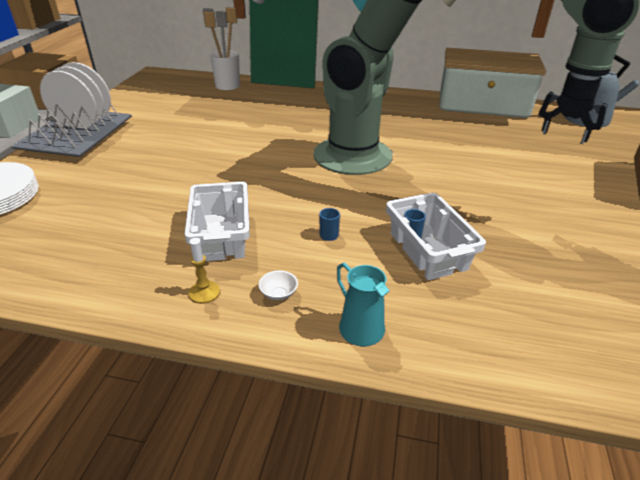

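View pics/top0.png

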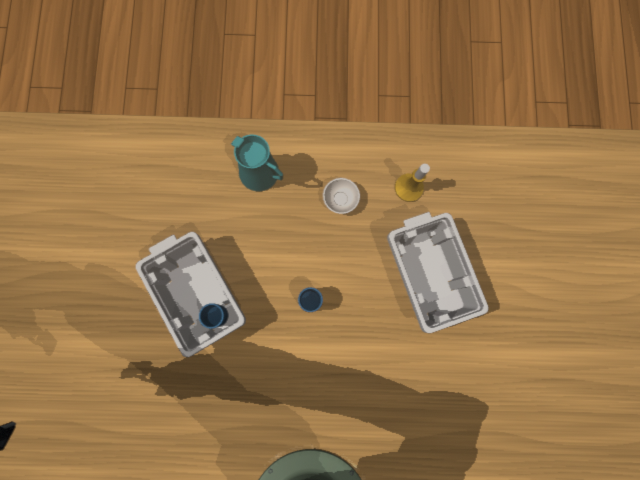

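```bash
cat > h.py <<'E'
from workcell import bot
import numpy as np, cv2
from scipy.spatial.transform import Rotation as Ro
def ray(f,p):
    d=f["pose"][:3,:3]@np.linalg.solve(f["K"],[p[0],p[1],1]); return f["pose"][:3,3],d/np.linalg.norm(d)
def onz(f,p,z):
    o,d=ray(f,p); return o+d*(z-o[2])/d[2]
def tri(l):
    A=np.zeros((3,3));b=np.zeros(3)
    for f,p in l:
        o,d=ray(f,p);M=np.eye(3)-np.outer(d,d);A+=M;b+=M@o
    x=np.linalg.solve(A,b)
    return x,[round(1000*np.linalg.norm((np.eye(3)-np.outer(d,d))@(x-o)),1) for o,d in (ray(f,p) for f,p in l)]
def proj(f,X):
    T=np.linalg.inv(f["pose"]);c=T[:3,:3]@np.asarray(X)+T[:3,3];u=f["K"]@c;return u[:2]/u[2]
def totool(X,s=None):
    "world shift -> tool axes for target TCP X"
    s=s or bot.observe();R=Ro.from_euler("xyz",s["tool_rot"]);return R.inv().apply(np.asarray(X)-s["position"])
E
python3 - <<'E'
from h import *
fs={n:bot.grab_frame(n) for n in("scene","top")}
Z=dict(lower_tote=0,upper_tote=0,loose_beaker=0,packed_beaker=.0025,lower_tote_lip=.095,upper_tote_lip=.095,lower_tote_seat=.083,lower_tote_space=.0025,upper_tote_rim_left=.095,upper_tote_rim_right=.095,lower_tote_ledge=.083,jug=0,candlestick=0,dish=0)
for l,z in Z.items():
    ps=[(f,bot.spot_point(f,l)) for f in fs.values()]; ps=[(f,r[0]["position"]) for f,r in ps if r]
    print(l,[np.round(onz(f,p,z),3).tolist()[:2] for f,p in ps], [np.round(t,3).tolist() for t in tri(ps)] if len(ps)>1 else "")
E
```

```text
lower_tote [[0.485, 0.272], [0.477, 0.282]] [[0.478, 0.277, -0.004], [5.6, 5.6]]
upper_tote [[0.522, -0.279], [0.532, -0.265]] [[0.533, -0.269, 0.008], [5.4, 5.4]]
loose_beaker [[0.479, 0.013], [0.464, 0.011]] [[0.464, 0.01, -0.011], [0.3, 0.3]]
packed_beaker [[0.417, 0.226], [0.423, 0.236]] [[0.424, 0.23, 0.009], [4.4, 4.4]]
lower_tote_lip [[0.587, 0.344], [0.58, 0.345]] [[0.581, 0.346, 0.09], [1.0, 1.0]]
upper_tote_lip [[0.656, -0.232], [0.654, -0.224]] [[0.655, -0.228, 0.095], [3.8, 3.8]]
lower_tote_seat [[0.473, 0.275], [0.476, 0.276]] [[0.476, 0.275, 0.085], [0.2, 0.2]]
lower_tote_space [[0.507, 0.293], [0.497, 0.288]] [[0.497, 0.292, -0.006], [2.0, 2.0]]
upper_tote_rim_left [] 
upper_tote_rim_right [[0.564, -0.339]] 
lower_tote_ledge [[0.41, 0.294], [0.41, 0.299]] [[0.41, 0.296, 0.084], [2.1, 2.1]]
jug [[0.784, 0.149], [0.778, 0.137]] [[0.779, 0.143, -0.006], [5.2, 5.2]]
candlestick [[0.755, -0.235], [0.75, -0.229]] [[0.752, -0.233, -0.003], [3.3, 3.3]]
dish [[0.721, -0.059], [0.717, -0.05]] [[0.719, -0.055, -0.002], [4.6, 4.6]]
```

The scene view shows the empty tote at (220,220), the loose beaker at (330,224) and the loaded tote at (435,235). In the top view, the lips are at (163,245) on the loaded tote and (418,220) on the empty one. The network points agree with these. Next I move over the loose beaker.

Emit:
carry_out(
  rows=[
    [[-0.035,-0.036,0,6],[-0.07,-0.072,0,12],[-0.105,-0.108,0,19],[-0.14,-0.143,0,26],[-0.174,-0.178,0,33],[-0.208,-0.212,0,40],[-0.242,-0.246,0.005,47],[-0.276,-0.28,0.01,54],[-0.308,-0.313,0.015,61],[-0.338,-0.344,0.02,68],[-0.366,-0.372,0.025,74],[-0.39,-0.396,0.03,80]],
  ],
)

```text
clock: 4.0
position: [0.4282, 0.108, 0.2086]
tool_rot: [3.141, -0.001, 1.336]
force: [1.5, 0.8, 0.8]
grip_width: 0.0851
finger_force: 0.0
```

```bash
cat > look.py <<'E'
import sys
from h import *
a=sys.argv; f=bot.grab_frame(a[1]); s=bot.observe()
if a[2]!="-": cv2.imwrite(f"pics/{a[2]}.png",f["pixels"][:,:,::-1])
print({k:np.round(s[k],3).tolist() for k in("clock","position","tool_rot","qpos","force","grip_width")})
for x in a[3:]:
    l,z=x.split(":")
    print(l,[(np.round(d["position"],1).tolist(),round(d["conf"],2),np.round(onz(f,d["position"],float(z)),4).tolist()) for d in bot.spot_point(f,l)[:2]])
    if l.startswith("loose"):
        for d in bot.regions_of(f,l)[:1]:
            r,c=np.where(d["region"]);print("region",c.min(),c.max(),r.min(),r.max())
E
python3 look.py wrist w1 loose_beaker:0 lower_tote_space:.0025 lower_tote_seat:.083 lower_tote_lip:.095
```

```text
{'clock': 4.05, 'position': [0.43, 0.101, 0.208], 'tool_rot': [3.14, 0.001, 1.32], 'qpos': [-0.715, 0.284, 0.424, 2.102, -0.16, 0.785, -0.443], 'force': [-0.737, -11.15, -1.688], 'grip_width': 0.085}
loose_beaker [([377.5, 285.3], 0.63, [0.4704, 0.0096, 0.0])]
region 355 418 263 338
lower_tote_space []
lower_tote_seat []
lower_tote_lip []
```

Emit:
carry_out(
  rows=[
    [[-0.02,0.015,0.01,0],[-0.035,0.025,0.03,0],[-0.04,0.03,0.05,0],[-0.04,0.03,0.07,0],[-0.04,0.03,0.07,0],[-0.04,0.03,0.07,0],[-0.04,0.03,0.07,0]],
  ],
)

```text
clock: 4.88
position: [0.448, 0.0649, 0.1392]
tool_rot: [3.141, -0.001, 1.342]
force: [0.7, -0.6, 0.6]
grip_width: 0.0852
finger_force: 0.0
```

```bash
python3 look.py wrist w2 loose_beaker:0
```

```text
{'clock': 4.933, 'position': [0.448, 0.065, 0.139], 'tool_rot': [3.141, -0.001, 1.342], 'qpos': [-0.564, 0.421, 0.37, 2.14, -0.258, 0.621, -0.242], 'force': [0.29, -0.341, -0.495], 'grip_width': 0.085}
loose_beaker [([361.0, 278.1], 0.8, [0.4725, 0.0122, 0.0])]
region 331 407 252 351
```

View pics/w2.png

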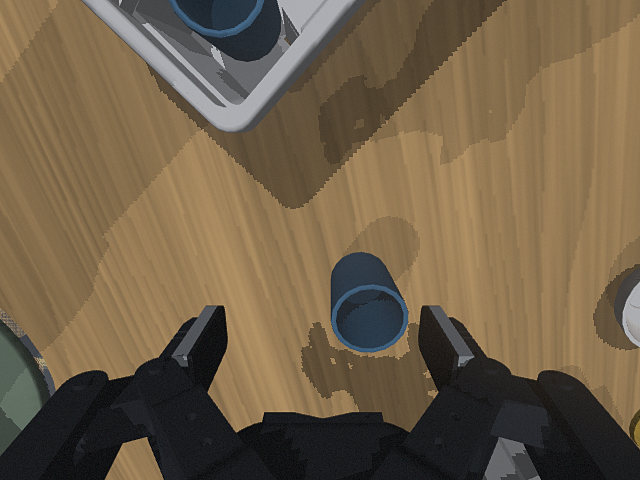

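The wrist view shows the beaker's rim centred near (369,318). It lies off to the side of the fingers, because the arm is still about 5 cm short.

Emit:
carry_out(
  rows=[
    [[-0.02,0.015,0.01,0],[-0.035,0.028,0.015,0],[-0.046,0.035,0.02,0],[-0.046,0.035,0.02,0],[-0.046,0.035,0.02,0]],
  ],
)

```text
clock: 5.45
position: [0.4715, 0.0111, 0.1187]
tool_rot: [3.141, -0.0, 1.34]
force: [0.3, 1.3, -0.4]
grip_width: 0.0855
finger_force: 0.0
```

```bash
python3 - <<'E'
from h import *
f=bot.grab_frame("wrist");s=bot.observe()
t=bot.grab_frame("top")
r=bot.regions_of(f,"loose_beaker")[0]["region"].astype(np.uint8)
rt=bot.regions_of(t,"loose_beaker")[0]["region"].astype(np.uint8)
print(s["clock"],s["position"],s["tool_rot"])
a,b=bot.spot_point(f,"loose_beaker"),bot.spot_point(t,"loose_beaker")
print(onz(f,a[0]["position"],0),a[0]["conf"],tri([(f,a[0]["position"]),(t,b[0]["position"])]))
# fit silhouette: render cylinder
from scipy.optimize import minimize
th=np.linspace(0,2*np.pi,40)
def sil(f,x,y):
    P=[proj(f,(x+R*np.cos(q),y+R*np.sin(q),z)) for z,R in((0,.0265),(.072,.028)) for q in th]
    m=np.zeros((480,640),np.uint8);cv2.fillConvexPoly(m,cv2.convexHull(np.float32(P)).round().astype(int),1);return m
for fr,m in((f,r),(t,rt)):
    o=minimize(lambda v:1-(sil(fr,*v)&m).sum()/max(1,(sil(fr,*v)|m).sum()),[.472,.012],method="Nelder-Mead",options=dict(initial_simplex=[[.472,.012],[.478,.012],[.472,.018]]))
    print(o.x,1-o.fun)
E
```

```text
Traceback (most recent call last):
IndexError: list index out of range
```

```bash
cat > fit.py <<'E'
from h import *
from scipy.optimize import minimize
th=np.linspace(0,2*np.pi,40)
def sil(f,x,y):
    P=[proj(f,(x+R*np.cos(q),y+R*np.sin(q),z)) for z,R in((0,.0265),(.072,.028)) for q in th]
    m=np.zeros((480,640),np.uint8);cv2.fillConvexPoly(m,cv2.convexHull(np.float32(P)).round().astype(int),1);return m
def fit(fr,m,x0):
    g=lambda v:1-(sil(fr,*v)&m).sum()/max(1,(sil(fr,*v)|m).sum())
    o=minimize(g,x0,method="Nelder-Mead",options=dict(initial_simplex=np.array(x0)+[[0,0],[.006,0],[0,.006]]))
    return o.x,1-o.fun
E
python3 - <<'E'
from fit import *
s=bot.observe();print(s["clock"],s["position"],s["tool_rot"])
for n in("wrist","scene","top"):
    f=bot.grab_frame(n);cv2.imwrite(f"pics/{n}3.png",f["pixels"][:,:,::-1])
    hsv=cv2.cvtColor(f["pixels"],cv2.COLOR_RGB2HSV)
    m=((hsv[...,0]>98)&(hsv[...,0]<120)&(hsv[...,1]>90)).astype(np.uint8)
    k,L,st,c=cv2.connectedComponentsWithStats(m)
    p=proj(f,(.472,.012,.04)); print(n,p)
    for i in range(1,k):
        if st[i,4]>60: print(st[i],c[i].round(),end=" ")
    i=min((i for i in range(1,k) if st[i,4]>60),key=lambda i:np.linalg.norm(c[i]-p))
    m=cv2.morphologyEx((L==i).astype(np.uint8),cv2.MORPH_CLOSE,np.ones((9,9)))
    print(fit(f,m,[.472,.012]))
E
```

```text
5.65 [0.47141162 0.01220752 0.11874356] [ 3.14120223e+00 -5.58192081e-04  1.34178551e+00]
wrist [322.83996112 253.69832074]
[ 276  212   90   99 3295] [322. 276.] [298 246  25  20 127] [312. 257.] (array([0.46609375, 0.0181875 ]), np.float64(0.03704195432819968))
scene [329.4580438  223.98820735]
[  0   0  19  42 523] [ 6. 22.] [320 209  19  31 527] [329. 224.] [405 209  20  28 338] [416. 220.] (array([0.46456152, 0.00888867]), np.float64(0.7892376681614349))
top [310.11835495 298.00892794]
[199 304  27  24 404] [213. 316.] (array([0.472, 0.012]), np.float64(0.0))
```

View pics/wrist3.png

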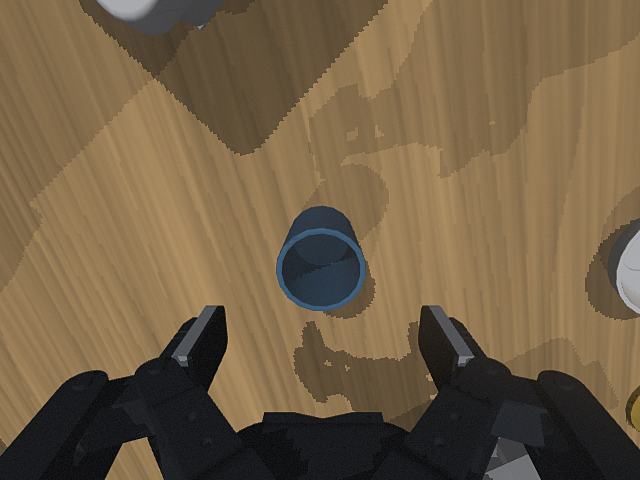

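The wrist view shows the beaker centred between the fingers, with its rim at (321,270). The finger midline is at column 323.

```bash
python3 - <<'E'
from fit import *
f=bot.grab_frame("wrist")
m=np.zeros((480,640),np.uint8)
hsv=cv2.cvtColor(f["pixels"],cv2.COLOR_RGB2HSV)
m=((hsv[...,0]>95)&(hsv[...,0]<125)&(hsv[...,1]>70)).astype(np.uint8)
m[:190]=0;m[320:]=0;m[:,:260]=0;m[:,380:]=0
h=cv2.convexHull(cv2.findNonZero(m));m[:]=0;cv2.fillConvexPoly(m,h,1)
x,q=fit(f,m,[.472,.012]);print(x,q,onz(f,(321,270),.072),totool([x[0],x[1],.034]))
E
```

```text
[0.46994848 0.01174921] 0.9536669314270585 [0.47109683 0.01293981 0.072     ] [-0.00029348 -0.00142068  0.08446653]
```

Centred. I descend to TCP z ≈ 0.034 and close gently.

Emit:
carry_out(
  rows=[
    [[0,-0.001,0.012,0],[0,-0.001,0.026,0],[0,-0.001,0.04,0],[0,-0.001,0.054,0],[0,-0.001,0.066,0],[0,-0.001,0.076,0],[0,-0.001,0.082,0],[0,-0.001,0.085,0],[0,-0.001,0.085,0],[0,-0.001,0.085,0]],
  ],
)

```text
clock: 6.68
position: [0.4706, 0.0115, 0.0336]
tool_rot: [3.141, -0.0, 1.34]
force: [-0.3, -0.1, 0.4]
grip_width: 0.0852
finger_force: 0.0
```

Emit:
carry_out(
  rows=[
    [[0,0,0,0],[0,0,0,0],[0,0,0,0],[0,0,0,0],[0,0,0,0],[0,0,0,0],[0,0,0,0],[0,0,0,0]],
  ],
  grip=0.045,
  grip_force=30,
)

```text
clock: 7.35
position: [0.4706, 0.0116, 0.0339]
tool_rot: [3.141, -0.0, 1.341]
force: [-2.6, -0.3, 11.9]
grip_width: 0.0558
finger_force: 29.5
```

Emit:
carry_out(
  rows=[
    [[0,0,-0.01,0],[0,0,-0.03,0],[0,0,-0.055,0],[0,0,-0.085,0],[0.005,0,-0.115,0],[0.015,0,-0.14,2],[0.03,-0.003,-0.15,6],[0.055,-0.007,-0.15,11],[0.085,-0.011,-0.15,17],[0.115,-0.015,-0.15,23],[0.145,-0.02,-0.15,29],[0.175,-0.024,-0.15,34]],
  ],
)

```text
clock: 8.35
position: [0.4866, 0.1889, 0.1841]
tool_rot: [-3.141, -0.0, 0.741]
force: [1.0, -0.5, -1.7]
grip_width: 0.0557
finger_force: 32.6
```

```bash
python3 look.py wrist w5 lower_tote_seat:.083 lower_tote_lip:.095 lower_tote_space:.0025 lower_tote_ledge:.083
```

```text
{'clock': 8.4, 'position': [0.487, 0.195, 0.184], 'tool_rot': [-3.14, -0.002, 0.741], 'qpos': [-0.895, 0.48, 0.546, 1.934, -0.338, 0.817, -0.994], 'force': [-2.371, 10.051, -2.716], 'grip_width': 0.056}
lower_tote_seat [([220.6, 173.2], 0.84, [0.4764, 0.279, 0.083])]
lower_tote_lip [([254.3, 235.7], 0.22, [0.4606, 0.2322, 0.095])]
lower_tote_space [([251.4, 134.9], 0.62, [0.5006, 0.2909, 0.0025])]
lower_tote_ledge [([145.4, 213.2], 0.57, [0.415, 0.3025, 0.083])]
```

View pics/w5.png

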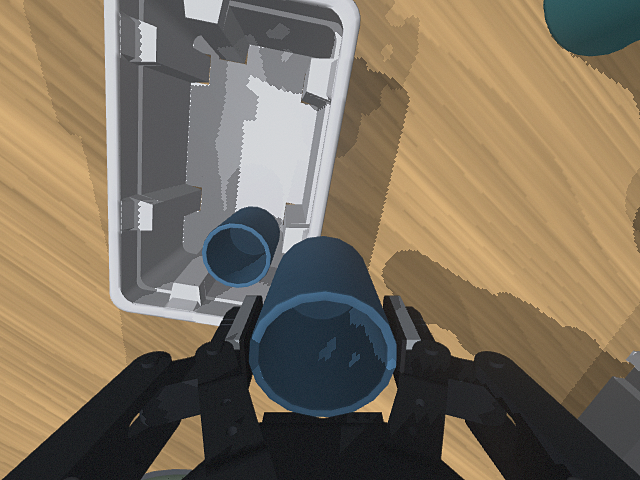

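The wrist view shows the beaker held upright at (322,355). The loaded tote lies ahead of it, with the packed beaker at (238,255) and the free floor around (270,140).

Emit:
carry_out(
  rows=[
    [[0.012,-0.01,0,2],[0.028,-0.025,0,5],[0.046,-0.041,0,8],[0.062,-0.055,0,9],[0.072,-0.064,0,9],[0.077,-0.068,0,9],[0.077,-0.068,0,9],[0.077,-0.068,0,9],[0.077,-0.068,0,9]],
  ],
)

```text
clock: 9.35
position: [0.4975, 0.2879, 0.1835]
tool_rot: [3.141, 0.0, 0.589]
force: [0.4, -0.2, -1.7]
grip_width: 0.0558
finger_force: 32.7
```

```bash
cat > tote.py <<'E'
from h import *
from scipy.optimize import minimize
def c(v): return np.array([[np.cos(v[2]),-np.sin(v[2])],[np.sin(v[2]),np.cos(v[2])]])
def poly(f,v,L,z):
    P=np.float32([proj(f,np.r_[c(v)@q+v[:2],z]) for q in L]);return (P*16).round().astype(int)
def sil(f,v,z0=0):
    m=np.zeros((480,640),np.uint8)
    rect=lambda a,b:np.array([[a,b],[-a,b],[-a,-b],[a,-b]])
    R=np.vstack([poly(f,v,rect(.1195,.0765),z0+.095),poly(f,v,rect(.1195,.0765),z0+.069),poly(f,v,rect(.102,.059),z0)])
    cv2.fillConvexPoly(m,cv2.convexHull(R.astype(np.int32)),1,shift=4)
    cv2.fillConvexPoly(m,cv2.convexHull(poly(f,v,np.array([[.115,.032],[.115,-.032],[.1335,-.032],[.1335,.032]]),z0+.095).astype(np.int32)),1,shift=4)
    return m
def fit(f,m,x0,z0=0,ign=None):
    ok=np.ones_like(m) if ign is None else (1-ign)
    def g(v):
        s=sil(f,v,z0)&ok;return 1-(s&m).sum()/max(1,(s|(m&ok)).sum())
    x0=np.array(x0);o=minimize(g,x0,method="Nelder-Mead",options=dict(initial_simplex=x0+[[0,0,0],[.008,0,0],[0,.008,0],[0,0,.06]],xatol=1e-4,fatol=1e-4))
    return o.x,1-o.fun
E
python3 - <<'E'
from tote import *
s=bot.observe();print(s["clock"],s["position"],s["tool_rot"])
T=bot.grab_frame("top");S=bot.grab_frame("scene")
for n,f in(("top",T),("scene",S)):
    cv2.imwrite(f"pics/{n}6.png",f["pixels"][:,:,::-1])
    for l,x0 in(("lower_tote",[.476,.276,.593]),("upper_tote",[.53,-.27,.32])):
        r=bot.regions_of(f,l)
        if not r: print(n,l,"none");continue
        m=r[0]["region"].astype(np.uint8)
        np.save(f"pics/{n}_{l}.npy",m)
        x,q=fit(f,m,x0);print(n,l,x.round(4),round(np.degrees(x[2]),1),round(q,3),m.sum())
np.savez("pics/f6.npz",T=T["pixels"],TK=T["K"],TP=T["pose"],S=S["pixels"],SK=S["K"],SP=S["pose"])
E
python3 look.py wrist w6 lower_tote_seat:.083 lower_tote_space:.0025 lower_tote_ledge:.083 packed_beaker:.0025
```

```text
9.35 [0.4974957  0.28789564 0.18346676] [3.14131451e+00 2.62785641e-04 5.88688047e-01]
top lower_tote [0.4756 0.2762 0.5436] 31.1 0.649 5349
top upper_tote [ 0.5367 -0.2683  0.3683] 21.1 0.968 7796
scene lower_tote [0.4709 0.2745 0.5395] 30.9 0.816 4777
scene upper_tote [ 0.5333 -0.2715  0.3687] 21.1 0.902 4254
{'clock': 9.7, 'position': [0.497, 0.289, 0.183], 'tool_rot': [-3.142, -0.0, 0.59], 'qpos': [-1.027, 0.568, 0.576, 1.803, -0.388, 0.885, -1.254], 'force': [0.156, -0.655, -2.922], 'grip_width': 0.056}
lower_tote_seat []
lower_tote_space [([321.5, 213.8], 0.87, [0.5006, 0.2929, 0.0025])]
lower_tote_ledge []
packed_beaker []
```

View pics/w6.png

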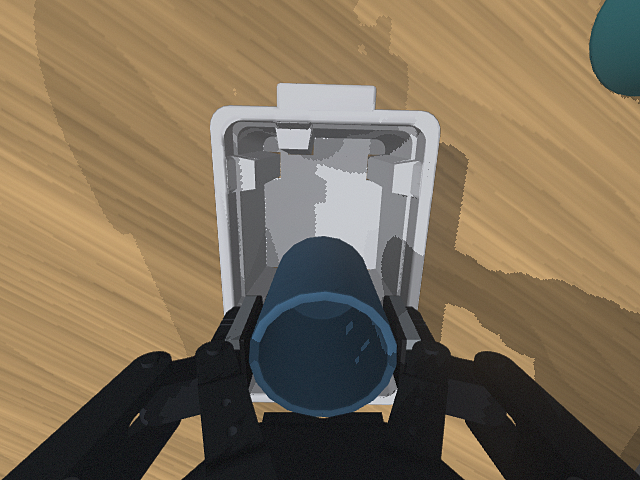

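The wrist view shows the tote square to the tool, with its lip at (326,95) and rim columns 212–438. The beaker at (322,355) is over the clear floor. I work out the offset from the rim edges.

```bash
python3 - <<'E'
from h import *
f=bot.grab_frame("wrist");s=bot.observe()
g=cv2.cvtColor(f["pixels"],cv2.COLOR_RGB2GRAY)
R=Ro.from_euler("xyz",s["tool_rot"])
W=lambda p,z=.095:R.inv().apply(onz(f,p,z)-s["position"])*1000   # tool axes, mm
for r in (130,170,210,250):
    d=np.diff(g[r].astype(int));l=200+np.argmax(d[200:245]);q=405+np.argmin(d[405:450])
    a,b=W((l+1,r)),W((q+1,r));print(r,l,q,a.round(1),b.round(1),"mid",((a+b)/2).round(1))
print("lip",[W(p).round(1) for p in((277,84),(375,86),(326,85))], "rim",W((325,109)).round(1))
E
```

```text
130 210 416 [ 82.5 -73.2  88.3] [82.5 61.7 88.3] mid [82.5 -5.8 88.3]
170 213 435 [ 56.8 -73.8  88.3] [56.8 76.8 88.3] mid [56.8  1.5 88.3]
210 216 430 [ 29.2 -74.5  88.3] [29.2 76.2 88.3] mid [29.2  0.9 88.3]
250 219 425 [ -0.7 -75.2  88.3] [-0.7 75.5 88.3] mid [-0.7  0.2 88.3]
lip [array([110. , -28.8,  88.3]), array([108.8,  32.9,  88.3]), array([109.4,   2. ,  88.3])] rim [95.3  1.4 88.3]
```

Emit:
carry_out(
  rows=[
    [[0.001,0,0.012,1],[0.001,0,0.03,1.3],[0.001,0,0.05,1.3],[0.001,0,0.07,1.3],[0.001,0,0.088,1.3],[0.001,0,0.104,1.3],[0.001,0,0.118,1.3],[0.001,0,0.128,1.3],[0.001,0,0.135,1.3],[0.001,0,0.139,1.3],[0.001,0,0.141,1.3],[0.001,0,0.142,1.3]],
  ],
)

```text
clock: 10.95
position: [0.4983, 0.2902, 0.0414]
tool_rot: [3.142, -0.0, 0.567]
force: [-0.2, 0.6, -2.2]
grip_width: 0.0558
finger_force: 32.7
```

Emit:
carry_out(
  rows=[
    [[0,0,0.001,0],[0,0,0.0015,0],[0,0,0.002,0],[0,0,0.0025,0],[0,0,0.003,0],[0,0,0.0035,0],[0,0,0.004,0],[0,0,0.004,0]],
  ],
)

```text
clock: 11.62
position: [0.4981, 0.2901, 0.0372]
tool_rot: [3.142, 0.0, 0.567]
force: [-0.9, -1.5, -1.3]
grip_width: 0.0556
finger_force: 32.7
```

Emit:
carry_out(
  rows=[
    [[0,0,0.0004,0],[0,0,0.0008,0],[0,0,0.0012,0],[0,0,0.0012,0],[0,0,0.0012,0]],
  ],
)

```text
clock: 12.03
position: [0.4983, 0.2902, 0.0365]
tool_rot: [-3.141, -0.0, 0.567]
force: [-1.9, 0.2, 6.9]
grip_width: 0.0557
finger_force: 33.2
```

Emit:
carry_out(
  rows=[
    [[0,0,0,0],[0,0,0,0],[0,0,0,0],[0,0,0,0],[0,0,0,0],[0,0,0,0]],
  ],
  grip=0.069,
)

```text
clock: 12.53
position: [0.4981, 0.2902, 0.0361]
tool_rot: [3.142, 0.0, 0.567]
force: [0.2, 0.8, 0.8]
grip_width: 0.0689
finger_force: 0.0
```

Emit:
carry_out(
  rows=[
    [[0,0,-0.008,0],[0,0,-0.022,0],[0,0,-0.04,0],[0,0,-0.06,0],[0,0,-0.085,0],[0,0,-0.115,0],[0,0,-0.14,0],[0,0,-0.155,0],[0,0,-0.16,0],[0,0,-0.16,0]],
  ],
)

```text
clock: 13.37
position: [0.4985, 0.2903, 0.1975]
tool_rot: [-3.141, -0.002, 0.567]
force: [-0.3, -0.2, -0.1]
grip_width: 0.0691
finger_force: 0.0
```

```bash
python3 - <<'E'
from tote import *
s=bot.observe();print(s["clock"],s["position"],s["tool_rot"],s["qpos"])
f=bot.grab_frame("wrist");cv2.imwrite("pics/w7.png",f["pixels"][:,:,::-1])
for l in("loose_beaker","lower_tote"):
    for d in bot.spot_point(f,l)[:2]: print(l,np.round(d["position"]),round(d["conf"],2),onz(f,d["position"],.0025).round(4))
E
```

```text
13.3667 [0.49849465 0.29032687 0.19746453] [-3.14121156e+00 -2.01754488e-03  5.67316133e-01] [-1.04102567  0.55464899  0.59634623  1.78891994 -0.38347178  0.91370088
 -1.2801511 ]
loose_beaker [319. 215.] 0.91 [0.4964 0.294  0.0025]
```

View pics/w7.png

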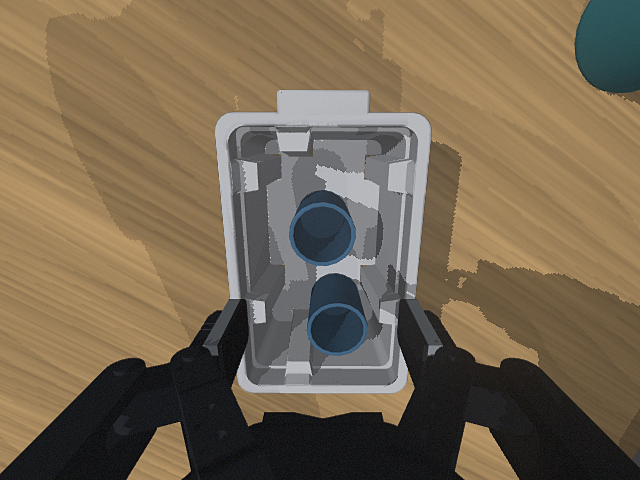

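The wrist view shows both beakers upright in the loaded tote: the placed one at (322,233), the packed one at (337,328), and the lip at (323,100). Next I move over the empty tote.

```bash
python3 - <<'E'
from h import *
f=bot.grab_frame("wrist");s=bot.observe()
g=cv2.cvtColor(f["pixels"],cv2.COLOR_RGB2GRAY).astype(int)
for r in (150,190,230,270):
    l=205+np.argmax(np.diff(g[r])[205:245]);q=405+np.argmin(np.diff(g[r])[405:440]);m=(onz(f,(l+1,r),.095)+onz(f,(q+1,r),.095))/2
    print(r,l,q,m.round(4))
for cc in(290,320,350):
    r=380+np.argmin(np.diff(g[:,cc])[380:410]); t=80+np.argmax(np.diff(g[:,cc])[80:100]); a,b=onz(f,(cc,r+1),.095),onz(f,(cc,t+1),.095);print(cc,r,t,a.round(4),b.round(4),np.linalg.norm(a-b).round(4))
E
```

```text
150 215 430 [0.5563 0.3267 0.095 ]
190 237 426 [0.5362 0.3061 0.095 ]
230 222 422 [0.507  0.2957 0.095 ]
270 226 418 [0.4795 0.2781 0.095 ]
290 393 87 [0.3621 0.2384 0.095 ] [0.5778 0.3668 0.095 ] 0.251
320 393 87 [0.3766 0.2157 0.095 ] [0.5885 0.35   0.095 ] 0.2509
350 392 87 [0.392  0.1936 0.095 ] [0.5992 0.3332 0.095 ] 0.2498
```

Emit:
carry_out(
  rows=[
    [[-0.01,0.017,0,1],[-0.027,0.045,0,2],[-0.047,0.078,0,3],[-0.068,0.112,0,4],[-0.089,0.146,0,5],[-0.11,0.18,0,6],[-0.131,0.215,0,7],[-0.152,0.249,0,8],[-0.173,0.284,0,9],[-0.194,0.318,0,10],[-0.215,0.352,0,11],[-0.231,0.38,0,11.5]],
  ],
  grip=0.045,
)

```text
clock: 14.57
position: [0.5063, -0.1578, 0.1956]
tool_rot: [3.141, 0.001, 0.364]
force: [0.4, 0.3, -0.3]
grip_width: 0.0451
finger_force: 0.0
```

Emit:
carry_out(
  rows=[
    [[0,0,0,0],[0,0,0,0],[0,0,0,0],[0,0,0,0]],
  ],
)

```text
clock: 14.9
position: [0.5074, -0.1534, 0.1957]
tool_rot: [-3.141, 0.001, 0.368]
force: [1.1, 1.0, -0.0]
grip_width: 0.0451
finger_force: 0.0
```

```bash
python3 look.py wrist w8 upper_tote:0 upper_tote_lip:.095 upper_tote_rim_left:.095 upper_tote_rim_right:.095
```

```text
{'clock': 14.95, 'position': [0.508, -0.153, 0.196], 'tool_rot': [-3.141, 0.0, 0.368], 'qpos': [-0.297, 0.499, 0.663, 1.91, -0.397, 0.866, -0.633], 'force': [0.093, -0.972, -0.135], 'grip_width': 0.045}
upper_tote [([436.7, 226.5], 0.71, [0.5386, -0.2689, 0.0])]
upper_tote_lip [([506.9, 81.1], 0.81, [0.6566, -0.2259, 0.095])]
upper_tote_rim_left [([382.4, 257.3], 0.8, [0.5136, -0.2003, 0.095])]
upper_tote_rim_right [([569.3, 256.8], 0.9, [0.5661, -0.3353, 0.095])]
```

View pics/w8.png

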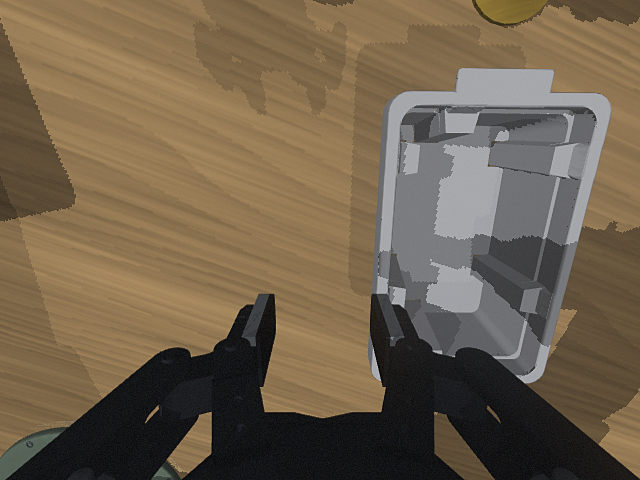

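The wrist view shows the empty tote square to the tool. Its left band middle is at (382,257), the lip is at (507,81) and the right band is at (569,257). I line up over the left band and descend.

Emit:
carry_out(
  rows=[
    [[-0.003,0.012,0,0],[-0.007,0.028,0.01,0],[-0.011,0.042,0.025,0],[-0.0115,0.0465,0.042,0],[-0.0115,0.0465,0.06,0],[-0.0115,0.0465,0.07,0],[-0.0115,0.0465,0.075,0],[-0.0115,0.0465,0.075,0],[-0.0115,0.0465,0.075,0]],
  ],
)

```text
clock: 15.9
position: [0.5137, -0.2019, 0.1216]
tool_rot: [3.141, -0.0, 0.367]
force: [0.3, 0.1, -0.0]
grip_width: 0.0447
finger_force: 0.0
```

```bash
python3 - <<'E'
from h import *
f=bot.grab_frame("wrist");s=bot.observe();cv2.imwrite("pics/w9.png",f["pixels"][:,:,::-1])
print(s["clock"],s["position"],s["tool_rot"])
R=Ro.from_euler("xyz",s["tool_rot"])
for l in("upper_tote_rim_left","upper_tote_lip"):
    for d in bot.spot_point(f,l)[:1]: print(l,d["position"],d["conf"],onz(f,d["position"],.095).round(4),totool(onz(f,d["position"],.095),s).round(4))
g=cv2.cvtColor(f["pixels"],cv2.COLOR_RGB2GRAY).astype(int)
for r in(120,160,200,240,280): 
    d=np.diff(g[r,240:420]);i=240+np.argsort(-abs(d))[:5];print(r,sorted((int(k),int(d[k-240]),round(1000*totool(onz(f,(k+1,r),.095),s)[1],1)) for k in i))
E
```

```text
15.95 [ 0.51388502 -0.20192799  0.12190955] [ 3.14106801e+00 -8.16236429e-04  3.66965150e-01]
upper_tote_rim_left [324.4, 284.5] 0.64 [ 0.5145 -0.2023  0.095 ] [0.0005 0.0006 0.0269]
upper_tote_lip [489.6, 26.7] 0.62 [ 0.6566 -0.2253  0.095 ] [0.1248 0.073  0.027 ]
120 [(316, 33, np.float64(-3.1)), (339, -32, np.float64(7.9)), (344, 29, np.float64(10.2)), (361, 31, np.float64(18.3)), (375, -52, np.float64(25.0))]
160 [(333, -35, np.float64(5.2)), (334, 74, np.float64(5.7)), (335, -91, np.float64(6.2)), (346, 79, np.float64(11.6)), (366, -37, np.float64(21.5))]
200 [(316, 43, np.float64(-3.3)), (337, -36, np.float64(7.5)), (342, 115, np.float64(10.0)), (343, -69, np.float64(10.5)), (411, 59, np.float64(45.3))]
240 [(316, 41, np.float64(-3.4)), (336, -60, np.float64(7.2)), (341, 96, np.float64(9.9)), (342, -67, np.float64(10.4)), (404, 57, np.float64(43.3))]
280 [(314, -18, np.float64(-4.6)), (315, -25, np.float64(-4.1)), (316, 30, np.float64(-3.5)), (335, -64, np.float64(7.0)), (358, 45, np.float64(19.7))]
```

Emit:
carry_out(
  rows=[
    [[-0.001,0.0018,0.008,0],[-0.001,0.0018,0.02,0],[-0.001,0.0018,0.032,0],[-0.001,0.0018,0.042,0],[-0.001,0.0018,0.048,0],[-0.001,0.0018,0.051,0],[-0.001,0.0018,0.0515,0],[-0.001,0.0018,0.0515,0]],
  ],
)

```text
clock: 16.72
position: [0.5131, -0.2042, 0.0695]
tool_rot: [3.142, 0.0, 0.366]
force: [0.2, 0.1, -0.2]
grip_width: 0.0451
finger_force: 0.0
```

Emit:
carry_out(
  rows=[
    [[0,0,0,0],[0,0,0,0],[0,0,0,0],[0,0,0,0],[0,0,0,0],[0,0,0,0],[0,0,0,0],[0,0,0,0],[0,0,0,0],[0,0,0,0]],
  ],
  grip=0.0,
  grip_force=50,
)

```text
clock: 17.55
position: [0.5132, -0.2036, 0.0702]
tool_rot: [-3.141, -0.001, 0.367]
force: [-4.3, 4.6, 8.6]
grip_width: 0.0102
finger_force: 48.8
```

Emit:
carry_out(
  rows=[
    [[0,0,-0.005,0],[0,0,-0.014,0],[0,0,-0.026,0],[0,0,-0.042,0],[0,0,-0.06,0],[0,0,-0.08,0],[0,0,-0.1,0],[0,0,-0.122,0],[0,0,-0.142,0],[0,0,-0.16,0],[0,0,-0.174,0],[0,0,-0.182,0]],
  ],
)

```text
clock: 18.55
position: [0.5133, -0.2043, 0.2541]
tool_rot: [3.141, -0.002, 0.366]
force: [0.5, -1.0, -2.3]
grip_width: 0.0088
finger_force: 49.0
```

```bash
python3 - <<'E'
from h import *
from tote import fit
s=bot.observe()
print({k:np.round(s[k],3).tolist() for k in("clock","position","tool_rot","qpos","force","moment","grip_width")})
f=bot.grab_frame("wrist");cv2.imwrite("pics/w10.png",f["pixels"][:,:,::-1])
sc=bot.grab_frame("scene");cv2.imwrite("pics/s10.png",sc["pixels"][:,:,::-1])
for l in("upper_tote_rim_right","upper_tote_lip","upper_tote"):
    a,b=bot.spot_point(f,l)[:1],bot.spot_point(sc,l)[:1]
    if a and b:
        x,e=tri([(f,a[0]["position"]),(sc,b[0]["position"])]);print(l,x.round(4),e,totool(x,s).round(4),a[0]["conf"],b[0]["conf"])
E
```

```text
{'clock': 18.55, 'position': [0.513, -0.204, 0.254], 'tool_rot': [3.141, -0.002, 0.366], 'qpos': [-0.231, 0.463, 0.705, 1.795, -0.35, 1.01, -0.593], 'force': [0.453, -1.014, -2.348], 'moment': [0.141, 0.075, -0.014], 'grip_width': 0.009}
upper_tote [ 0.542  -0.2642  0.1888] [np.float64(2.3), np.float64(2.3)] [0.0052 0.0662 0.0654] 0.55 0.92
```

View pics/s10.png

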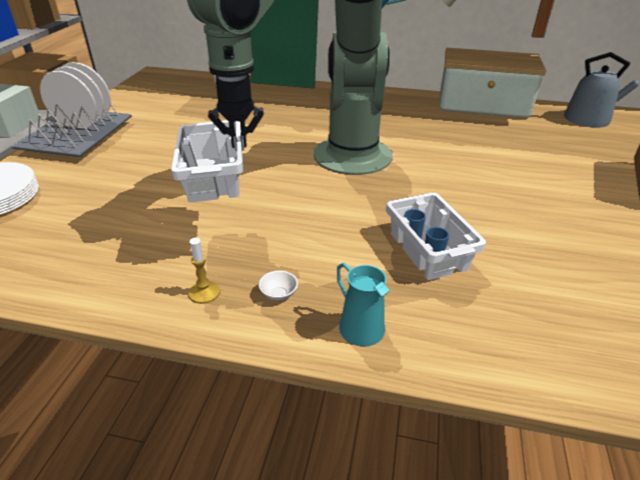

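The scene view shows the empty tote hanging about level from the gripper at (208,160). Both beakers stand in the loaded tote at (414,218) and (437,238). I carry it over while turning it round.

Emit:
carry_out(
  rows=[
    [[0.001,-0.003,0,-2],[0.003,-0.0075,0,-5],[0.006,-0.015,0,-9],[0.009,-0.024,0,-14],[0.013,-0.0345,0,-20],[0.0175,-0.046,0,-26],[0.022,-0.057,0,-32],[0.026,-0.068,0,-38],[0.03,-0.079,0,-44],[0.035,-0.0905,0,-50],[0.039,-0.102,0,-56],[0.043,-0.113,0,-62]],
  ],
)

```text
clock: 19.95
position: [0.5126, -0.0824, 0.2514]
tool_rot: [-3.141, 0.0, 1.456]
force: [0.2, -0.9, -2.5]
grip_width: 0.0093
finger_force: 49.2
```

Emit:
carry_out(
  rows=[
    [[0.012,-0.001,0,-6],[0.024,-0.003,0,-12],[0.036,-0.004,0,-18],[0.048,-0.006,0,-24],[0.06,-0.007,0,-30],[0.071,-0.009,0,-36],[0.083,-0.01,0,-42],[0.095,-0.012,0,-48],[0.107,-0.013,0,-54],[0.119,-0.015,0,-60],[0.131,-0.016,0,-66],[0.143,-0.018,0,-72]],
  ],
)

```text
clock: 20.95
position: [0.5122, 0.0616, 0.2514]
tool_rot: [-3.141, -0.0, 2.712]
force: [0.8, -0.2, -2.0]
grip_width: 0.0089
finger_force: 49.2
```

```bash
python3 -c "
from h import *
s=bot.observe();print(s['clock'],s['position'],np.degrees(s['tool_rot']),s['qpos'])"
```

```text
20.95 [0.51223234 0.06160455 0.25139019] [-1.79981762e+02 -2.77187193e-03  1.55412522e+02] [-0.31336343  0.32600295  0.10020379  1.86557673 -0.03906091  0.95212691
  0.94592752]
```

Emit:
carry_out(
  rows=[
    [[0.005,0.012,0,-5],[0.01,0.024,0,-10],[0.0155,0.036,0,-15],[0.021,0.048,0,-20],[0.026,0.06,0,-25],[0.031,0.072,0,-30],[0.0365,0.085,0,-35],[0.042,0.098,0,-40],[0.047,0.109,0,-45],[0.052,0.12,0,-49],[0.056,0.13,0,-53],[0.059,0.137,0,-56]],
  ],
)

```text
clock: 21.95
position: [0.5166, 0.2111, 0.2513]
tool_rot: [3.141, -0.0, -2.594]
force: [-0.8, 0.2, -1.3]
grip_width: 0.0091
finger_force: 49.2
```

Emit:
carry_out(
  rows=[
    [[0.0035,0.003,0,-1.2],[0.0045,0.004,0,-1.4],[0.0045,0.004,0,-1.4],[0.0045,0.004,0,-1.4],[0.0045,0.004,0,-1.4],[0.0045,0.004,0,-1.4]],
  ],
)

```text
clock: 22.45
position: [0.511, 0.2108, 0.2517]
tool_rot: [-3.141, 0.0, -2.577]
force: [0.0, -0.3, -1.2]
grip_width: 0.009
finger_force: 49.2
```

```bash
python3 - <<'E'
from tote import *
s=bot.observe()
print({k:np.round(s[k],4).tolist() for k in("clock","position","tool_rot","qpos","force","moment","grip_width")})
fs={n:bot.grab_frame(n) for n in("wrist","top","scene")}
for n,f in fs.items(): cv2.imwrite(f"pics/{n}11.png",f["pixels"][:,:,::-1]); np.savez(f"pics/{n}11.npz",**{k:f[k] for k in("pixels","K","pose")})
for l in("upper_tote_rim_right","upper_tote_lip","upper_tote","lower_tote_lip"):
    r=[(n,bot.spot_point(f,l)[:1]) for n,f in fs.items()]
    r=[(n,x[0]["position"],round(x[0]["conf"],2)) for n,x in r if x]
    print(l,[(n,np.round(p,1).tolist(),c) for n,p,c in r])
    if len(r)>1:
        x,e=tri([(fs[n],p) for n,p,_ in r]);print("   ",x.round(4),e,totool(x,s).round(4))
m=np.concatenate([fs[n]["pixels"][:,:,::-1][a:a+300,b:b+400] for n,a,b in(("wrist",0,0),("wrist",0,240))],1)
cv2.imwrite("pics/v11.png",np.concatenate([cv2.resize(fs["wrist"]["pixels"][:,:,::-1],(400,300)),cv2.resize(fs["scene"]["pixels"][130:310,330:570,::-1],(400,300))],1))
E
```

```text
{'clock': 22.45, 'position': [0.511, 0.2108, 0.2517], 'tool_rot': [-3.1414, 0.0001, -2.577], 'qpos': [-0.3828, 0.3874, -0.1543, 1.7643, 0.0695, 0.995, 1.5716], 'force': [0.0089, -0.2839, -1.2446], 'moment': [-0.0782, -0.0837, 0.0151], 'grip_width': 0.009}
upper_tote_rim_right [('scene', [362.1, 329.4], 0.71)]
upper_tote_lip [('top', [261.3, 171.0], 0.39), ('scene', [416.6, 133.9], 0.71)]
    [0.6572 0.1512 0.399 ] [np.float64(53.9), np.float64(53.9)] [-0.0916 -0.1286 -0.1473]
upper_tote [('wrist', [421.1, 255.9], 0.8), ('scene', [434.9, 191.8], 0.64)]
    [0.4756 0.2677 0.1792] [np.float64(0.9), np.float64(0.9)] [-0.0005  0.067   0.0724]
lower_tote_lip [('scene', [461.9, 251.0], 0.56)]
```

View pics/v11.png

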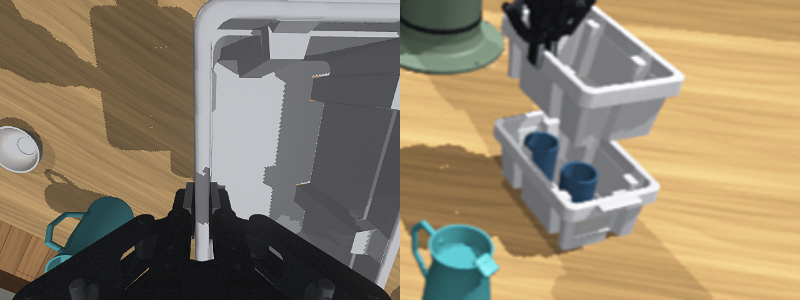

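The view shows the empty tote held above the loaded one, with its lip over the lipless end and a slight sag on the far side. I correct a few millimetres and come down to 3 cm above the seat.

Emit:
carry_out(
  rows=[
    [[-0.003,0.001,0.004,0],[-0.006,0.0014,0.012,0],[-0.007,0.0014,0.024,0],[-0.007,0.0014,0.038,0],[-0.007,0.0014,0.05,0],[-0.007,0.0014,0.06,0],[-0.007,0.0014,0.066,0],[-0.007,0.0014,0.068,0],[-0.007,0.0014,0.068,0],[-0.007,0.0014,0.068,0]],
  ],
)

```text
clock: 24.03
position: [0.5162, 0.2162, 0.1839]
tool_rot: [-3.142, 0.0, -2.576]
force: [-0.3, 0.2, -1.5]
grip_width: 0.0094
finger_force: 49.3
```

```bash
cat > tilt.py <<'E'
from tote import *
def model(f,s,p):
    # p: tote x slip, y slip (tool axes, m), roll sag ; level tote: origin at tool (0,.072,.070)
    R=Ro.from_euler("xyz",s["tool_rot"]);C=[]
    for a,b,z in((.1195,.0765,.095),(.1195,.0765,.069),(.102,.059,0)): C+=[[i*a,j*b,z] for i in(1,-1) for j in(1,-1)]
    C+=[[.1335,.032,.095],[.1335,-.032,.095]]
    P=[]
    for q in C:
        v=np.array([q[0],-(q[1]-.072),-(q[2]-.088)]) # tool axes about grip centre
        v=Ro.from_rotvec([p[2],0,0]).apply(v)+[p[0],p[1],-.018]
        P.append(proj(f,R.apply(v)+s["position"]))
    m=np.zeros((480,640),np.uint8);P=np.float32(P)
    body=cv2.convexHull(P[:12]);cv2.fillConvexPoly(m,(body*16).round().astype(int),1,shift=4)
    cv2.fillConvexPoly(m,(cv2.convexHull(P[[0,1,12,13]])*16).round().astype(int),1,shift=4)
    return m
E
python3 - <<'E'
from tilt import *
s=bot.observe()
print({k:np.round(s[k],4).tolist() for k in("clock","position","tool_rot","force","moment","grip_width")})
f=bot.grab_frame("scene");cv2.imwrite("pics/s12.png",f["pixels"][:,:,::-1])
u=bot.regions_of(f,"upper_tote");l=bot.regions_of(f,"lower_tote");j=bot.spot_point(f,"upper_tote")
print([ (r["conf"],r["region"].sum(),r["position"]) for r in u],[ (r["conf"],r["region"].sum(),r["position"]) for r in l],[(x["position"],x["conf"]) for x in j])
m=u[0]["region"].astype(np.uint8)
np.savez("pics/s12.npz",m=m,l=l[0]["region"] if l else 0,**{k:f[k] for k in("pixels","K","pose")})
r,c=np.where(m);print(c.min(),c.max(),r.min(),r.max())
ys=slice(r.min()+25,None)
def g(p):
    q=model(f,s,p);return 1-(q[ys]&m[ys]).sum()/(q[ys]|m[ys]).sum()
for t in(-.06,-.03,0,.03,.06,.09):
    print(t,min((round(g([a,b,t]),4),a,b) for a in(-.006,-.003,0,.003,.006) for b in(-.008,-.004,0,.004,.008)))
E
```

```text
{'clock': 24.0333, 'position': [0.5162, 0.2162, 0.1839], 'tool_rot': [-3.1416, 0.0005, -2.5761], 'force': [-0.3417, 0.2419, -1.5142], 'moment': [-0.0557, -0.0818, 0.0023], 'grip_width': 0.0094}
[(0.6, np.int64(2887), [432.2, 247.8])] [(0.92, np.int64(2916), [430.1, 249.6])] [([430.9, 218.8], 0.77)]
386 485 200 279
-0.06 (np.float64(0.991), -0.006, 0.004)
-0.03 (np.float64(0.9864), -0.006, 0.004)
0 (np.float64(0.9791), -0.006, 0.004)
0.03 (np.float64(0.9698), -0.006, -0.008)
0.06 (np.float64(0.9606), -0.006, -0.008)
0.09 (np.float64(0.951), -0.006, -0.008)
```

```bash
python3 - <<'E'
from tilt import *
from scipy.optimize import minimize
s=bot.observe()
d=np.load("pics/s12.npz");f={k:d[k] for k in("pixels","K","pose")}
hsv=cv2.cvtColor(f["pixels"],cv2.COLOR_RGB2HSV)
w=((hsv[...,1]<45)&(hsv[...,2]>60)).astype(np.uint8)
base=model(f,s,[0,0,0]);roi=cv2.dilate(base,np.ones((25,25)))
low=d["l"].astype(np.uint8)
m=w&roi&(1-low)
k,L,st,_=cv2.connectedComponentsWithStats(m);i=1+np.argmax(st[1:,4]);m=cv2.morphologyEx((L==i).astype(np.uint8),cv2.MORPH_CLOSE,np.ones((5,5)))
print(st[i],base.sum())
r,c=np.where(base);rr,cc=np.where(m);print("base",c.min(),c.max(),r.min(),r.max())
ig=np.zeros_like(m);ig[:r.min()+22]=1;ig|=low  # gripper region, lower tote
ok=1-ig
def g(p):
    q=model(f,s,p)&ok;return 1-(q&m).sum()/(q|(m&ok)).sum()
for t in(-.04,0,.04,.08):
    x0=np.array([0,0,t]);o=minimize(g,x0,method="Nelder-Mead",options=dict(initial_simplex=x0+[[0,0,0],[.005,0,0],[0,.005,0],[0,0,.04]],xatol=1e-4,fatol=1e-4));print(o.x.round(4),round(1-o.fun,3),round(1-g([0,0,t]),3))
E
```

```text
[ 390  160  106   84 4947] 6681
base 388 500 154 244
[ 0.0069 -0.0044  0.0303] 0.891 0.838
[ 0.0054 -0.0031  0.0445] 0.892 0.857
[ 0.0076 -0.0012  0.0538] 0.895 0.875
[0.0081 0.     0.0609] 0.895 0.871
```

Held level to within about 3°, with the far side low, and centred within about 2 mm once the scene camera's bias is allowed for. I descend slowly and watch the force.

Emit:
carry_out(
  rows=[
    [[0,0.001,0.003,0],[0,0.0015,0.007,0],[0,0.0015,0.011,0],[0,0.0015,0.014,0],[0,0.0015,0.017,0],[0,0.0015,0.0195,0],[0,0.0015,0.021,0],[0,0.0015,0.022,0],[0,0.0015,0.022,0],[0,0.0015,0.022,0]],
  ],
)

```text
clock: 25.07
position: [0.5153, 0.2174, 0.1617]
tool_rot: [-3.142, 0.0, -2.576]
force: [-0.0, 0.2, -2.6]
grip_width: 0.009
finger_force: 49.3
```

Emit:
carry_out(
  rows=[
    [[0,0,0.0005,0],[0,0,0.001,0],[0,0,0.0015,0],[0,0,0.002,0],[0,0,0.0025,0],[0,0,0.003,0],[0,0,0.0035,0],[0,0,0.0035,0]],
  ],
)

```text
clock: 25.73
position: [0.5154, 0.2172, 0.1582]
tool_rot: [-3.141, 0.0, -2.576]
force: [1.9, -1.0, 1.4]
grip_width: 0.0092
finger_force: 50.2
```

Emit:
carry_out(
  rows=[
    [[0,0,0.0004,0],[0,0,0.0008,0],[0,0,0.0012,0],[0,0,0.0016,0],[0,0,0.002,0],[0,0,0.0024,0],[0,0,0.0024,0],[0,0,0.0024,0]],
  ],
)

```text
clock: 26.4
position: [0.5154, 0.2172, 0.1559]
tool_rot: [-3.141, 0.0, -2.576]
force: [2.2, -4.0, 5.6]
grip_width: 0.0089
finger_force: 58.9
```

Emit:
carry_out(
  rows=[
    [[0,-0.0005,0.0004,0],[0,-0.001,0.0008,0],[0,-0.001,0.0012,0],[0,-0.001,0.0016,0],[0,-0.001,0.002,0],[0,-0.001,0.002,0]],
  ],
)

```text
clock: 26.9
position: [0.516, 0.2164, 0.154]
tool_rot: [-3.141, 0.0, -2.576]
force: [0.3, -5.4, 10.2]
grip_width: 0.009
finger_force: 67.8
```

```bash
python3 - <<'E'
from tilt import *
s=bot.observe();print({k:np.round(s[k],3).tolist() for k in("clock","position","force","moment")})
f=bot.grab_frame("top");cv2.imwrite("pics/t13.png",f["pixels"][:,:,::-1]);f=bot.grab_frame("scene");cv2.imwrite("pics/s13.png",f["pixels"][:,:,::-1])
for l in("lower_tote_lip","upper_tote_lip","upper_tote","lower_tote_seat"):
    print(l,[(np.round(d["position"],1).tolist(),round(d["conf"],2)) for d in bot.spot_point(f,l)[:1]])
E
```

```text
{'clock': 26.9, 'position': [0.516, 0.216, 0.154], 'force': [0.26, -5.449, 10.196], 'moment': [-0.372, 0.31, -0.014]}
lower_tote_lip [([460.6, 251.2], 0.74)]
upper_tote_lip []
upper_tote [([430.8, 225.3], 0.91)]
lower_tote_seat []
```

Emit:
carry_out(
  rows=[
    [[0,0,0.0004,0],[0,0,0.0008,0],[0,0,0.0012,0],[0,0,0.0012,0],[0,0,0.0012,0]],
  ],
)

```text
clock: 27.62
position: [0.5164, 0.2158, 0.1533]
tool_rot: [-3.141, 0.001, -2.577]
force: [1.2, -8.1, 16.0]
grip_width: 0.009
finger_force: 73.5
```

Emit:
carry_out(
  rows=[
    [[0,0,0,0],[0,0,0,0],[0,0,0,0],[0,0,0,0],[0,0,0,0],[0,0,0,0]],
  ],
  grip=0.035,
)

```text
clock: 28.12
position: [0.5156, 0.2166, 0.1524]
tool_rot: [3.141, -0.0, -2.576]
force: [-0.6, 0.0, -0.1]
grip_width: 0.0349
finger_force: 0.0
```

```bash
python3 - <<'E'
from tilt import *
s=bot.observe();print({k:np.round(s[k],3).tolist() for k in("clock","position","force","moment","grip_width")})
E
```

```text
{'clock': 28.117, 'position': [0.516, 0.217, 0.152], 'force': [-0.575, 0.04, -0.141], 'moment': [0.051, 0.015, 0.003], 'grip_width': 0.035}
```

Emit:
carry_out(
  rows=[
    [[0,0,-0.006,0],[0,0,-0.016,0],[0,0,-0.03,0],[0,0,-0.048,0],[0,0,-0.07,0],[0,0,-0.095,0],[0,0,-0.115,0],[0,0,-0.13,0],[0,0,-0.14,0],[0,0,-0.14,0]],
  ],
)

```text
clock: 28.95
position: [0.5164, 0.2169, 0.295]
tool_rot: [-3.141, 0.003, -2.576]
force: [0.7, -0.4, -0.5]
grip_width: 0.0346
finger_force: 0.0
```

Emit:
carry_out(
  rows=[
    [[0.01,-0.015,0,0],[0.025,-0.04,0,0],[0.04,-0.065,0,0],[0.06,-0.095,0,0],[0.08,-0.125,0,0],[0.1,-0.16,0,0],[0.115,-0.185,0,0],[0.127,-0.2,0,0],[0.134,-0.211,0,0],[0.134,-0.211,0,0],[0.134,-0.211,0,0]],
  ],
)

```text
clock: 29.87
position: [0.5154, -0.0337, 0.292]
tool_rot: [3.141, -0.001, -2.577]
force: [0.6, 0.1, -0.5]
grip_width: 0.0351
finger_force: 0.0
```

```bash
python3 - <<'E'
from tote import *
s=bot.observe();print({k:np.round(s[k],3).tolist() for k in("clock","position")})
fs={n:bot.grab_frame(n) for n in("top","scene")}
for n,f in fs.items():
    cv2.imwrite(f"pics/{n}14.png",f["pixels"][:,:,::-1])
    for l,x0,z0 in(("upper_tote",[.4775,.2765,.5655+np.pi],.083),("lower_tote",[.4775,.2765,.5655],0)):
        r=bot.regions_of(f,l)[:2]
        for d in r: 
            m=d["region"].astype(np.uint8);print(n,l,round(d["conf"],2),m.sum(),np.round(d["position"]),end=" ")
            if l=="upper_tote":
                for z in(.026,.06,.083,.1): x,q=fit(f,m,x0,z);print(z,x[:2].round(4),round(np.degrees(x[2]),1),round(q,3),end=" | ")
            print()
for l in("upper_tote_rim_left","upper_tote_rim_right","upper_tote_lip","lower_tote_lip","jug","dish","candlestick"):
    r=[(n,bot.spot_point(f,l)[:1]) for n,f in fs.items()];r=[(n,x[0]["position"],round(x[0]["conf"],2)) for n,x in r if x]
    x=tri([(fs[n],p) for n,p,_ in r]) if len(r)>1 else None
    print(l,[(n,np.round(p,1).tolist(),c) for n,p,c in r],x and (x[0].round(4),np.round(x[1],1)))
E
```

```text
{'clock': 29.867, 'position': [0.515, -0.034, 0.292]}
top upper_tote 0.72 9460 [180. 293.] 0.026 [0.4764 0.2906] 211.2 0.93 | 0.06 [0.4765 0.2816] 212.4 0.984 | 0.083 [0.4756 0.2752] 212.3 0.963 | 0.1 [0.4767 0.27  ] 212.8 0.931 | 
top lower_tote 0.6 489 [222. 282.] 
scene upper_tote 0.78 5865 [436. 207.] 0.026 [0.3835 0.2827] 214.2 0.927 | 0.06 [0.4365 0.2774] 211.1 0.967 | 0.083 [0.4708 0.2732] 208.3 0.933 | 0.1 [0.4907 0.2686] 207.3 0.899 | 
scene lower_tote 0.97 2425 [428. 252.] 
upper_tote_rim_left [('top', [212.7, 272.4], 0.94), ('scene', [412.5, 201.4], 0.85)] (array([0.5143, 0.2153, 0.1681]), array([2.4, 2.4]))
upper_tote_rim_right [('top', [148.3, 309.6], 0.93), ('scene', [464.0, 184.5], 0.73)] (array([0.4364, 0.3329, 0.1847]), array([1.3, 1.3]))
upper_tote_lip [('top', [209.3, 344.8], 0.91), ('scene', [412.5, 168.2], 0.74)] (array([0.3714, 0.2078, 0.1785]), array([0.8, 0.8]))
lower_tote_lip [('scene', [460.6, 249.3], 0.83)] None
jug [('top', [257.9, 172.2], 0.66), ('scene', [362.8, 333.1], 0.86)] (array([ 0.786 ,  0.1512, -0.0097]), array([0.6, 0.6]))
dish [('top', [341.7, 200.5], 0.72), ('scene', [278.3, 291.6], 0.73)] (array([ 0.7149, -0.0606,  0.0031]), array([0.1, 0.1]))
candlestick [('top', [407.8, 187.2], 0.82), ('scene', [205.3, 293.1], 0.7)] (array([ 7.548e-01, -2.265e-01, -3.000e-04]), array([0.8, 0.8]))
```

The bystanders have not moved and the heights look about right, but the network's rim heights differ left to right (0.168 and 0.185). I check the level with two wrist views.

Emit:
carry_out(
  rows=[
    [[-0.01,0.02,0,0],[-0.025,0.05,0,0],[-0.04,0.08,0,0],[-0.06,0.115,0,0],[-0.08,0.15,0,0],[-0.095,0.18,0,0],[-0.105,0.2,0,0],[-0.11,0.21,0,0],[-0.11,0.212,0,0],[-0.11,0.212,0,0],[-0.11,0.212,0,0]],
  ],
)

```text
clock: 31.78
position: [0.4953, 0.2031, 0.2925]
tool_rot: [-3.141, -0.0, -2.578]
force: [-0.7, -0.6, -0.4]
grip_width: 0.035
finger_force: 0.0
```

```bash
cat > wv.py <<'E'
import sys,pickle
from h import *
s=bot.observe();print(s["clock"],s["position"],s["tool_rot"])
f=bot.grab_frame("wrist");cv2.imwrite(f"pics/{sys.argv[1]}.png",f["pixels"][:,:,::-1])
d={}
for l in("upper_tote_rim_left","upper_tote_rim_right","upper_tote_lip","lower_tote_lip"):
    r=bot.spot_point(f,l)
    if r: d[l]=np.array(r[0]["position"]);print(l,d[l].round(1),round(r[0]["conf"],2))
pickle.dump((f,d),open(f"pics/{sys.argv[1]}.pkl","wb"))
E
python3 wv.py A
```

```text
31.7833 [0.49525025 0.20308424 0.2924857 ] [-3.14100737e+00 -3.01597098e-04 -2.57751730e+00]
upper_tote_rim_left [321.2 263.2] 0.91
upper_tote_rim_right [492.4 264.5] 0.58
upper_tote_lip [424.9  97.5] 0.64
```

Emit:
carry_out(
  rows=[
    [[0,0.01,0,0],[0,0.03,0,0],[0,0.055,0,0],[0,0.08,0,0],[0,0.105,0,0],[0,0.125,0,0],[0,0.137,0,0],[0,0.14,0,0],[0,0.14,0,0],[0,0.14,0,0]],
  ],
)

```text
clock: 32.87
position: [0.4205, 0.3218, 0.2924]
tool_rot: [-3.141, -0.0, -2.577]
force: [-0.0, 0.0, -0.2]
grip_width: 0.035
finger_force: 0.0
```

```bash
python3 wv.py B; python3 - <<'E'
import pickle
from h import *
A,a=pickle.load(open("pics/A.pkl","rb"));B,b=pickle.load(open("pics/B.pkl","rb"))
for l in a:
    if l in b: x,e=tri([(A,a[l]),(B,b[l])]);print(l,x.round(4),e)
# dense: SIFT matches on tote
ga,gb=[cv2.cvtColor(f["pixels"],cv2.COLOR_RGB2GRAY) for f in(A,B)]
S=cv2.SIFT_create(contrastThreshold=.02);ka,da=S.detectAndCompute(ga,None);kb,db=S.detectAndCompute(gb,None)
M=[m for m,n in cv2.BFMatcher().knnMatch(da,db,k=2) if m.distance<.75*n.distance]
c,s=np.cos(np.radians(212.4)),np.sin(np.radians(212.4))
for m in M:
    x,e=tri([(A,ka[m.queryIdx].pt),(B,kb[m.trainIdx].pt)])
    if e[0]<1.5 and .14<x[2]<.21:
        d=x[:2]-[.4775,.2765];print("tote",(1000*np.array([c*d[0]+s*d[1],-s*d[0]+c*d[1],x[2]])).round(1),e[0])
E
```

```text
32.8667 [0.42052279 0.32182838 0.29244446] [-3.14103708e+00 -1.03871612e-04 -2.57696989e+00]
upper_tote_rim_left [148.9 265.7] 0.92
upper_tote_rim_right [324.  263.6] 0.62
upper_tote_lip [223.6  98.8] 0.73
lower_tote_lip [ 96.3 340.7] 0.46
upper_tote_rim_left [0.515  0.2146 0.1817] [np.float64(1.2), np.float64(1.2)]
upper_tote_rim_right [0.4404 0.3362 0.1759] [np.float64(0.2), np.float64(0.2)]
upper_tote_lip [0.3708 0.209  0.1823] [np.float64(0.6), np.float64(0.6)]
tote [103.5  78.  175.3] 0.8
tote [105.3  46.  154.9] 0.1
tote [107.5 -49.3 154.1] 0.0
tote [-25.4 -63.1 173.4] 0.3
tote [ 69.6 -54.6 166.4] 1.4
tote [102.4 -57.9 181.9] 0.0
tote [108.1 -73.9 177.2] 0.3
```

Left and right rim, and matched inner features, are level to about 1°. The rim is 0.178 m high with its middle at (0.478, 0.275), right on the seat. I hand the job in.

```bash
python3 -c "
from workcell import bot
print(bot.job_done())"
```

```text
the job is handed in; nothing more can be done
None
```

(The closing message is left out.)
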